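# Centre the egg cup on its serving stand

## Task

Breakfast is about to be carried out, but the blue egg cup with its loose egg stands off-centre near the edge of the little round wooden stand. Nudge the cup gently with the fingers until its foot stands wholly on the white disc in the middle of the stand, upright, with the egg still in it. Do not grip or lift the cup, do not touch the egg, do not shift the stand, leave everything else where it is, and take the hand away at the end.

Things in the scene. Friction and masses are not known exactly. Their poses are not given: they have to be found in the camera images.
- stand: Loose round pedestal stand of dark wood, 50 mm high, 0.8 kg; its flat top plate is 96 mm across (from 41 to 50 mm up), its foot 80 mm across, its stem 32 mm. A flush white disc 60 mm across is set in the middle of the top. Origin: centre of the underside, on the stand's axis; z up. Its yaw has no meaning (round).
- egg_cup: Blue ceramic egg cup, 80 g, loose on the stand's top, its axis 20 to 28 mm off the stand's axis in any direction. 42 mm high; foot 42 mm across, 4 mm high; stem 20 mm across up to z = 12; bowl widens from 33 mm across at z = 14 to 43 at 24 and 47 at the rim. Origin: centre of the foot's underside; z up its axis. Slides at about 0.4 x weight: upright if pushed slowly at or below the rim; may tip if pushed higher.
- egg: Brown egg, 39 mm across and 54 mm tall, about 55 g, standing loose on its end in the bowl of the egg cup with 1 to 2 mm of play; about 28 mm of it stands above the rim, its top about 70 mm above the stand's top. Origin: its lower end; z along its length.
- mug: A green-over-white mug, 78 x 116 x 101 mm, loose on the worktop, a bystander to be left alone. Origin: centre of its underside.
- jar: A glass jar with a dark lid, 65 mm across, 86 mm high, loose on the worktop, a bystander to be left alone. Origin: centre of its underside.
- tin: A food tin, 75 mm across, 58 mm high, loose on the worktop, a bystander to be left alone. Origin: centre of its underside.
- garlic: A garlic bulb, 56 mm in every direction, loose on the worktop, a bystander to be left alone. Origin: centre of its underside.
- white_cup: A small ribbed white cup, 66 mm across, 63 mm high, loose on the worktop, a bystander to be left alone. Origin: centre of its underside.

How it is judged:
At the end, for the whole second after the job is handed in: The egg cup stands upright (0.1 rad) on the stand, its axis within 9 mm of the stand's, its foot wholly on the white disc; the egg sits in it (within 0.35 rad of upright); cup and egg at rest; stand within 15 mm, every bystander within 20 mm of where it was (horizontal distance between egg_cup and stand below 0.009 m and z of egg_cup in the frame of stand between 0.047 and 0.053 m and angle between egg_cup's own z axis and vertical below 0.1 rad and z of egg in the frame of egg_cup between 0.012 and 0.026 m and angle between egg's own z axis and vertical below 0.35 rad and distance of stand from where it was at the start of the episode below 0.015 m and angle between stand's own z axis and vertical below 0.05 rad and linear speed of egg_cup below 0.01 m/s and linear speed of egg below 0.02 m/s and distance of each of mug, jar, tin, garlic, white_cup from where it was at the start of the episode below 0.02 m); the robot touches nothing.
It fails at once if the egg cup is lifted (over 8 mm), falls off the stand or tips by more than 0.3 rad (z of egg_cup in the frame of stand above 0.058 m or z of egg_cup in the frame of stand below 0.045 m or angle between egg_cup's own z axis and vertical above 0.3 rad).
It fails at once if the egg cup is gripped or struck (more than 5 N from the robot) or knocked along faster than 0.2 m/s (contact force between any of the arm, the fingers and egg_cup above 5 N or linear speed of egg_cup above 0.2 m/s).
It fails at once if the robot touches the egg (more than 0.3 N) (contact force between any of the arm, the fingers and egg above 0.3 N).
It fails at once if the egg leaves the cup (z of egg in the frame of egg_cup above 0.035 m or z of egg in the frame of egg_cup below 0.005 m).
It fails at once if the stand is shifted by more than 15 mm or a bystander by more than 20 mm (distance of stand from where it was at the start of the episode above 0.015 m or distance of any of mug, jar, tin, garlic, white_cup from where it was at the start of the episode above 0.02 m).
It also fails if it takes over 45 s, if anything falls off the work surface, if the arm or the gripper's body presses on something with over 40 N, if the wrist force passes 120 N, or if a joint passes its speed limit or range.

## Robot

A 7-joint arm with a two-finger parallel gripper is mounted at the origin on a cart in front of the work surface, level with it; the furniture and walls round the work are solid. World frame = base frame: x ahead of the robot, y to its left, z up, the work surface at z = 0. Lengths are in m, angles in rad, forces in N, time in s.
With the tool pointing down it reaches from about 0.35 to 0.9 m from the base axis. Payload 8.1 kg.
Tool frame: the origin (TCP) lies at the very end of the fingers, on their centre line; the grasp point (between the pads) lies grip_point_offset behind it (grip_point_offset is the distance from the TCP to the grasp point, in m); z points along the fingers, y is the direction in which the jaws open and shut (so a half turn about z gives the same grasp; the last joint's range is limited). The gripper opens to 92 mm and grips with 3 to 60 N. Pads are 19 mm wide; open, the fingers measure 130 mm over their backs; the gripper's body (75 mm by 190 mm) begins 47 mm behind the grasp point.
Start: joints at [-1.211, 0.434, 0.025, 1.573, -0.012, 1.134, -0.075], TCP at [0.279, 0.559, 0.227] pointing down, gripper open.
Joint ranges: [-2.62, 2.62], [-0.44, 2.09], [-1.27, 1.32], [0.08, 2.57], [-1.32, 4.46], [0.12, 2], [-2.74, 2.74]. Speed limits (rad/s): [2.22, 2.22, 3.01, 3.01, 3.14, 3.14, 3.14].

## Interface

Orientations are given as a rotation vector (axis times angle).
In Python, from cell import * gives the robot as it stands.
- The arm moves only by the tool drive_tool, never from a script. Its argument "increments" is a list of rows, each an object of numbers: "grip": the gripper's target within -1 to 1 (shut at 1, half-way at 0, fully open at -1); "tx", "ty", "tz": the shift along the world's x, y, z normalised to -1 to 1, where 1 is 400 mm; "turn": the turn about the world's z normalised to -1 to 1, where 1 is 60 degrees. In form: [{"grip": .., "tx": .., "ty": .., "tz": .., "turn": ..}, ...]. A call has 1 to 20 rows; each row is the pose to reach, as a shift and turn from the pose measured when the call began; what a row does not reach only later rows make up. A row lasts 1/10 s, in which the tool goes at most 50 mm and 8.59 degrees, less where a joint would pass 70% of its speed; a pose out of reach is approached as far as the arm can. A call with a number of a shift or a turn outside -1 to 1 is refused whole. A call with a gripper value outside its range is refused whole. The fingers move at their own pace and stop on an object; "newtons" is the grip in N (left out, the last holds). Time passes only in rows, so rows that repeat a pose let the fingers close. It gives the time, the measured TCP pose, the force and the opening at its end, in the units of the state.
- observe(): the state, without advancing time (a new reading comes with each control period).
- get_image(name): name is "side" or "top" or "wrist"; returns the picture (480x640x3 uint8, red, green, blue); there is no depth.
- camera_info(name): a dict with "fx", "fy", "cx", "cy" (pixels), "eye" and "rotation" of the camera in the world; the wrist camera has in their place "hand_eye" (4x4, takes a point from camera to tool coordinates, whose origin is the TCP and whose axes are the flange's). Camera axes: x right, y down, z forward; pixel columns grow to the right and rows downward; lengths in m; the calibration is good to about 2 mm. A picture is of the moment at which its call begins: read the wrist's pose just before it. camera_info takes no time and is no camera call.
- sign_off(): hands the job in, once; it reports no verdict.
The state is a dict: "clock": time; "joints": joint angles; "dq": joint speeds; "joint_efforts": joint torques, N m; "position": TCP position; "ee_rot": TCP orientation; "force": force on the tool from outside, world axes, zero at the start; "ft_torque": the same for the moment, N m; "width": opening from 0.0 (shut) to 1.0 (fully open).
Only numpy, scipy, OpenCV 4.12 (cv2) and the standard library are available. Lean on these libraries where they do the work, as an engineer would, in place of code of your own. Each camera call takes 0.05 s, during which the arm holds its last target. There are 200 camera calls.

## Working session

There is one attempt and no reset: what is moved stays moved. The work goes in short steps, Python scripts to look and compute and a tool call to move; the robot and the scene stay as the last step left them, time stands still between calls to the robot, and variables do not carry over. Pictures are saved under pics/ and viewed, about 8 in all and at most 12, crops included, and the job is handed in when it is done.

Besides the shell and the picture viewer there is one more tool, called after "Emit:" in YAML: its name, and indented under it one key for each argument. drive_tool: Moves the arm, as the interface text tells. Its arguments: {"type":"object","properties":{"increments":{"type":"array","items":{"type":"object","properties":{"grip":{"type":"number"},"tx":{"type":"number"},"ty":{"type":"number"},"tz":{"type":"number"},"turn":{"type":"number"}}}},"newtons":{"type":"number"}},"required":["increments"]}

```bash
mkdir -p pics; ls; python3 - <<'E'
from cell import *
import cv2,numpy as np
s=observe();print({k:np.round(v,3).tolist() for k,v in s.items()})
for n in("side","top"):
    cv2.imwrite(f"pics/{n}0.png",get_image(n)[:,:,::-1]);print(n,camera_info(n))
print(camera_info("wrist"))
E
```

```text
pics
{'clock': 0.0, 'joints': [-1.211, 0.435, 0.025, 1.574, -0.012, 1.134, -0.075], 'dq': [-0.0, -0.0, 0.0, -0.0, -0.002, -0.001, -0.001], 'joint_efforts': [0.0, -66.786, 0.985, -31.445, -0.061, 0.043, 0.0], 'position': [0.279, 0.559, 0.226], 'ee_rot': [-0.721, -3.058, 0.002], 'force': [-0.276, 0.135, 0.06], 'ft_torque': [-0.045, 0.019, 0.002], 'width': 1.0}
side {'fx': 483.34475370349827, 'fy': 483.34475370349827, 'cx': 316.5482602352126, 'cy': 239.34869555565072, 'eye': array([ 0.36690705, -1.01343779,  0.64101114]), 'rotation': array([-2.06457181,  0.13229262, -0.09862509])}
top {'fx': 522.6464312410939, 'fy': 522.6464312410939, 'cx': 315.89237968604823, 'cy': 243.90522325460768, 'eye': array([0.28108163, 0.01154883, 1.06012911]), 'rotation': array([-2.05199912,  2.15190358, -0.24468869])}
{'fx': 356.6040672509138, 'fy': 356.6040672509138, 'cx': 316.46851092957803, 'cy': 235.31460260402616, 'hand_eye': array([[ 8.24360412e-04, -9.65897431e-01, -2.58923682e-01,
         6.95582589e-02],
       [ 9.99999658e-01,  8.12007250e-04,  1.54657207e-04,
        -2.13603555e-04],
       [ 6.08649076e-05, -2.58923721e-01,  9.65897771e-01,
        -1.59291077e-01],
       [ 0.00000000e+00,  0.00000000e+00,  0.00000000e+00,
         1.00000000e+00]])}
```

View pics/top0.png

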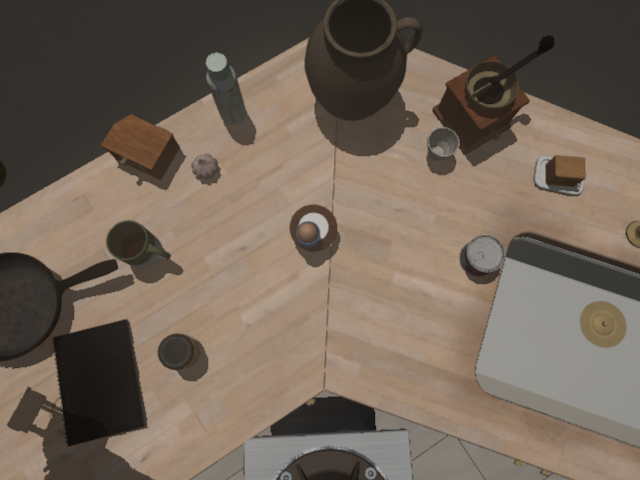

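View pics/side0.png

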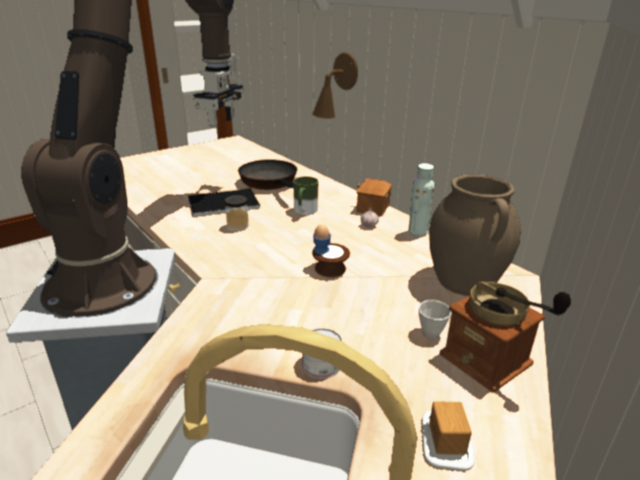

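The top view shows the stand at about (314,228), with the cup and egg towards its lower left at about (308,234). Nothing nearby stands in the way. I'll measure that now.

```bash
cat > h.py <<'E'
from cell import *
import cv2,numpy as np
from scipy.spatial.transform import Rotation as R
def cam(n):
    c=camera_info(n);K=np.array([[c['fx'],0,c['cx']],[0,c['fy'],c['cy']],[0,0,1]])
    if n!="wrist": return K,R.from_rotvec(c['rotation']).as_matrix(),np.array(c['eye'])
    s=observe();T=np.eye(4);T[:3,:3]=R.from_rotvec(s['ee_rot']).as_matrix();T[:3,3]=s['position'];T=T@c['hand_eye']
    return K,T[:3,:3],T[:3,3]
def ray(C,px):
    K,Rm,e=C;return e,Rm@np.linalg.inv(K)@np.r_[px,1]
def onz(C,px,z):
    e,d=ray(C,px);return e+d*(z-e[2])/d[2]
def proj(C,p):
    K,Rm,e=C;q=(Rm.T@(np.atleast_2d(p)-e).T);q=K@q;return (q[:2]/q[2]).T
def circ(c,r,z):
    t=np.linspace(0,2*np.pi,60);return np.c_[c[0]+r*np.cos(t),c[1]+r*np.sin(t),0*t+z]
def tri(rays):
    A=0;b=0
    for e,d in rays:
        d=d/np.linalg.norm(d);P=np.eye(3)-np.outer(d,d);A=A+P;b=b+P@e
    return np.linalg.solve(A,b)
E
python3 - <<'E'
from h import *
t=cam("top");s=cam("side")
print("stand",onz(t,(314,228),.05),onz(s,(331,254),.05),"tri",tri([ray(t,(314,228)),ray(s,(331,254))]))
print("egg top",tri([ray(t,(307,230)),ray(s,(321,227))]))
a=cv2.imread("pics/top0.png")[180:270,260:370];b=cv2.imread("pics/side0.png")[205:295,275:385]
cv2.imwrite("pics/c0.png",np.vstack([cv2.resize(i,None,fx=6,fy=6,interpolation=2)[:300*2] for i in(a,b)]).astype(np.uint8)) if 0 else cv2.imwrite("pics/c0.png",np.hstack([cv2.resize(i,(400,327),interpolation=2) for i in(a,b)]))
E
```

```text
stand [0.54784693 0.00415009 0.05      ] [ 0.54835994 -0.01194119  0.05      ] tri [0.55082942 0.00406845 0.04044523]
egg top [0.52785005 0.01791633 0.1099655 ]
```

View pics/c0.png

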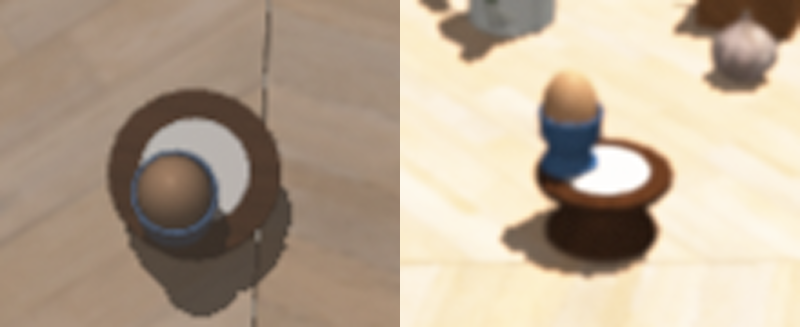

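The crops show the plate centre at top (313.4,228.1) and side (331,253). The cup rim centre is at top (308.1,232.8) and side about (322,237.4).

```bash
python3 - <<'E'
from h import *
t=cam("top");s=cam("side")
for n,a,b,z in(("stand",(313.4,228.1),(331.1,252.9),.05),("rim",(308.1,232.8),(322,237.4),.092)):
    print(n,onz(t,a,z),onz(s,b,z),tri([ray(t,a),ray(s,b)]))
r=R.from_rotvec(observe()['ee_rot']).as_matrix();print(r[:,0],np.degrees(np.arctan2(r[1,0],r[0,0])))
E
```

```text
stand [0.5476978  0.00535714 0.05      ] [ 0.54946904 -0.00669321  0.05      ] [0.55066121 0.00528533 0.04272544]
rim [0.52782065 0.0161607  0.092     ] [ 0.52680514 -0.00237044  0.092     ] [0.53004953 0.01621408 0.08198284]
[-8.94771734e-01  4.46523825e-01 -1.33271585e-04] 153.47912580415442
```

Emit:
drive_tool:
  increments:
    - {"grip":1,"tx":0.24,"ty":-0.64,"tz":0,"turn":-1}
    - {"grip":1,"tx":0.24,"ty":-0.64,"tz":0,"turn":-1}
    - {"grip":1,"tx":0.24,"ty":-0.64,"tz":0,"turn":-1}
    - {"grip":1,"tx":0.24,"ty":-0.64,"tz":0,"turn":-1}
    - {"grip":1,"tx":0.24,"ty":-0.64,"tz":0,"turn":-1}
    - {"grip":1,"tx":0.24,"ty":-0.64,"tz":0,"turn":-1}
    - {"grip":1,"tx":0.24,"ty":-0.64,"tz":0,"turn":-1}
    - {"grip":1,"tx":0.24,"ty":-0.64,"tz":0,"turn":-1}
    - {"grip":1,"tx":0.24,"ty":-0.64,"tz":0,"turn":-1}

```text
clock: 1.0
position: [0.3745, 0.3033, 0.2259]
ee_rot: [-2.146, -2.293, 0.002]
force: [-0.1, 0.4, 0.0]
width: 0.264
```

Emit:
drive_tool:
  increments:
    - {"grip":1,"tx":0.24,"ty":-0.64,"tz":0,"turn":-1}
    - {"grip":1,"tx":0.24,"ty":-0.64,"tz":0,"turn":-1}
    - {"grip":1,"tx":0.24,"ty":-0.64,"tz":0,"turn":-1}
    - {"grip":1,"tx":0.24,"ty":-0.64,"tz":0,"turn":-1}
    - {"grip":1,"tx":0.24,"ty":-0.64,"tz":0,"turn":-1}
    - {"grip":1,"tx":0.24,"ty":-0.64,"tz":0,"turn":-1}
    - {"grip":1,"tx":0.24,"ty":-0.64,"tz":0,"turn":-1}
    - {"grip":1,"tx":0.24,"ty":-0.64,"tz":0,"turn":-1}
    - {"grip":1,"tx":0.24,"ty":-0.64,"tz":0,"turn":-1}

```text
clock: 1.9
position: [0.4704, 0.0484, 0.2257]
ee_rot: [-3.001, -0.925, 0.002]
force: [0.7, 0.3, -0.2]
width: 0.003
```

Emit:
drive_tool:
  increments:
    - {"grip":1,"turn":-1}
    - {"grip":1,"turn":-1}
    - {"grip":1,"turn":-1}
    - {"grip":1,"turn":-1}
    - {"grip":1,"turn":-1}
    - {"grip":1,"turn":-1}
    - {"grip":1,"turn":-1}
    - {"grip":1,"turn":-1}
    - {"grip":1,"turn":-1}

```text
invalid input
```

```bash
python3 - <<'E'
from h import *
s=observe();r=R.from_rotvec(s['ee_rot']).as_matrix();print(s['clock'],s['position'],s['joints'],s['force'],np.degrees(np.arctan2(r[1,0],r[0,0])),r[:,2])
C=cam("wrist");im=get_image("wrist")[:,:,::-1].copy();cv2.imwrite("pics/w1.png",im)
for c,rr,z,col in(((.548,.005),.048,.05,(0,255,0)),((.548,.005),.03,.05,(0,255,0)),((.528,.016),.0235,.092,(0,0,255))):
    cv2.polylines(im,[proj(C,circ(c,rr,z)).astype(int)],True,col,1)
cv2.imwrite("pics/w1o.png",im)
E
```

```text
1.9 [0.47035037 0.04842146 0.22566787] [-0.74189687  0.19801637  0.63115515  1.96744552 -0.13830692  1.01934194
 -1.01986662] [ 0.66000642  0.34933786 -0.15511963] 34.2669185396872 [-0.00164063  0.00116783 -0.99999797]
```

View pics/w1o.png

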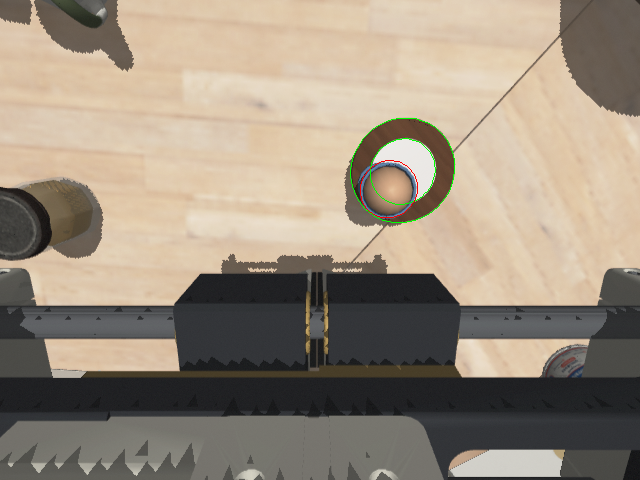

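The stand overlay fits. The drawn rim sits about 2 px too far right. I need to see the finger geometry, so I'll zoom in on the gripper with the side camera.

```bash
python3 - <<'E'
from h import *
s=observe();S=cam("side");im=get_image("side")[:,:,::-1].copy()
p=s['position'];r=R.from_rotvec(s['ee_rot']).as_matrix()
q=proj(S,p)[0];print(q)
x,y=q.astype(int);a=im[y-90:y+60,x-70:x+130];cv2.imwrite("pics/s2.png",cv2.resize(a,(800,600),interpolation=2))
E
```

```text
[296.16594833 178.29074204]
```

View pics/s2.png

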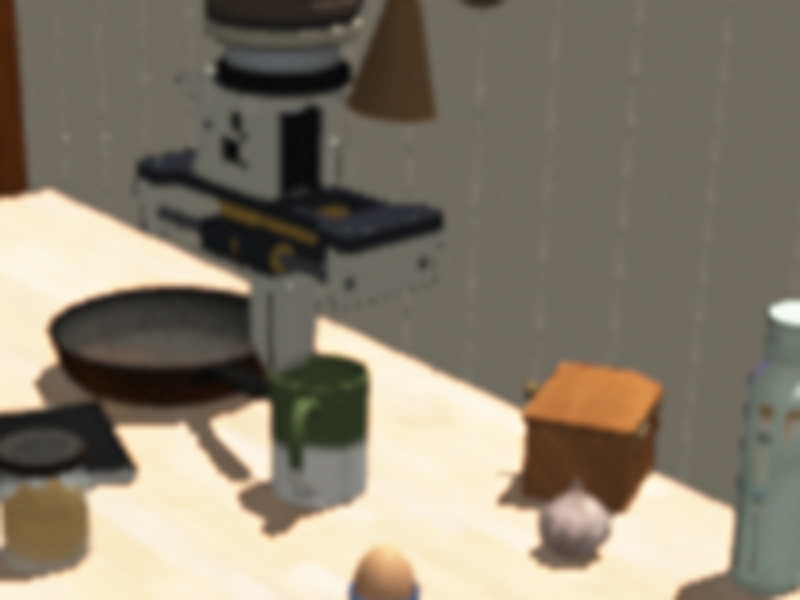

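The closed fingers form a narrow block about 40 mm wide and 50 mm or more long, under wider carriers. I'll turn another 60° so that tool x points along the push.

Emit:
drive_tool:
  increments:
    - {"grip":1,"tx":0,"ty":0,"tz":-0.1,"turn":-1}
    - {"grip":1,"tx":0,"ty":0,"tz":-0.1,"turn":-1}
    - {"grip":1,"tx":0,"ty":0,"tz":-0.1,"turn":-1}
    - {"grip":1,"tx":0,"ty":0,"tz":-0.1,"turn":-1}
    - {"grip":1,"tx":0,"ty":0,"tz":-0.1,"turn":-1}
    - {"grip":1,"tx":0,"ty":0,"tz":-0.1,"turn":-1}
    - {"grip":1,"tx":0,"ty":0,"tz":-0.1,"turn":-1}
    - {"grip":1,"tx":0,"ty":0,"tz":-0.1,"turn":-1}
    - {"grip":1,"tx":0,"ty":0,"tz":-0.1,"turn":-1}

```text
clock: 2.9
position: [0.4702, 0.049, 0.1857]
ee_rot: [-3.063, 0.691, 0.0]
force: [0.5, -0.6, 0.4]
width: 0.002
```

```bash
cat >> h.py <<'E'
def look(name):
    s=observe();r=R.from_rotvec(s['ee_rot']).as_matrix()
    print(round(s['clock'],2),s['position'].round(4),"yaw",np.degrees(np.arctan2(r[1,0],r[0,0])).round(1),"F",np.round(s['force'],2))
    C=cam("wrist");im=get_image("wrist")[:,:,::-1].copy();h=cv2.cvtColor(im,cv2.COLOR_BGR2HSV)
    def hull(m,ctr=None):
        n,l,st,ce=cv2.connectedComponentsWithStats(m.astype(np.uint8));k=1+np.argmax(st[1:,4]);m=(l==k).astype(np.uint8)
        cs,_=cv2.findContours(m,0,1);return cv2.convexHull(np.vstack(cs))
    H,S,V=cv2.split(h)
    roi=np.zeros_like(H,bool);u=proj(C,[.548,.005,.05])[0].astype(int);d=150;roi[max(0,u[1]-d):u[1]+d,max(0,u[0]-d):u[0]+d]=1
    out={}
    for n,m,z,r0 in(("white",(S<40)&(V>150),.05,.03),("rim",(H>95)&(H<130)&(S>70),.092,.0235)):
        hu=hull(m&roi);P=np.array([onz(C,p[0],z) for p in hu])[:,:2]
        from scipy.optimize import least_squares
        f=least_squares(lambda c:np.hypot(*(P-c).T)-r0,P.mean(0),loss='soft_l1',f_scale=.0005)
        out[n]=f.x;print(n,f.x.round(4),"rms mm",(1e3*np.std(f.fun)).round(2))
        cv2.polylines(im,[proj(C,circ(f.x,r0,z)).astype(int)],True,(0,255,0),1)
    cv2.imwrite(f"pics/{name}.png",im);v=out["white"]-out["rim"];print("to go mm",1e3*v,np.degrees(np.arctan2(v[1],v[0])))
E
python3 -c "
from h import *
look('w3')"
```

```text
2.9 [0.4702 0.049  0.1857] yaw -25.4 F [ 0.55 -0.62  0.43]
white [0.5752 0.0785] rms mm 23.58
rim [0.5268 0.0165] rms mm 0.19
to go mm [48.34336271 62.00769131] 52.058775892231374
```

View pics/w3.png

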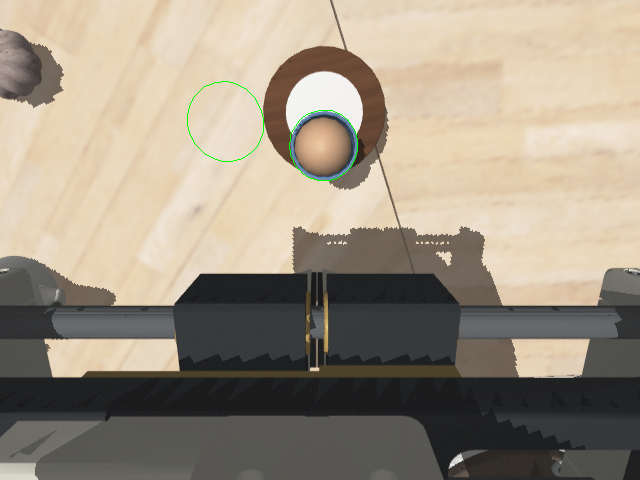

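```bash
python3 - <<'E'
s=open('h.py').read()
s=s.replace("roi=np.zeros_like(H,bool);u=proj(C,[.548,.005,.05])[0].astype(int);d=150;roi[max(0,u[1]-d):u[1]+d,max(0,u[0]-d):u[0]+d]=1",
"roi=np.zeros_like(H);cv2.fillPoly(roi,[proj(C,circ((.548,.005),.06,.05)).astype(int)],1);roi=roi>0;wr=np.zeros_like(H);cv2.fillPoly(wr,[proj(C,circ((.548,.005),.043,.05)).astype(int)],1)")
s=s.replace("(S<40)&(V>150)","(S<40)&(V>150)&(wr>0)")
open('h.py','w').write(s)
E
python3 -c "
from h import *
look('w4')"
```

```text
2.95 [0.4703 0.0489 0.1857] yaw -25.5 F [-0.52  0.21 -0.26]
white [0.549  0.0052] rms mm 0.08
rim [0.5267 0.0166] rms mm 0.17
to go mm [ 22.24016201 -11.35871828] -27.054765025514637
```

Emit:
drive_tool:
  increments:
    - {"grip":1,"tx":0.03,"ty":-0.0235,"tz":-0.08,"turn":-0.025}
    - {"grip":1,"tx":0.03,"ty":-0.0235,"tz":-0.14,"turn":-0.025}
    - {"grip":1,"tx":0.03,"ty":-0.0235,"tz":-0.2,"turn":-0.025}
    - {"grip":1,"tx":0.03,"ty":-0.0235,"tz":-0.23,"turn":-0.025}
    - {"grip":1,"tx":0.03,"ty":-0.0235,"tz":-0.26,"turn":-0.025}
    - {"grip":1,"tx":0.03,"ty":-0.0235,"tz":-0.26,"turn":-0.025}
    - {"grip":1,"tx":0.03,"ty":-0.0235,"tz":-0.26,"turn":-0.025}

```text
clock: 3.7
position: [0.4827, 0.0393, 0.0823]
ee_rot: [-3.052, 0.733, -0.001]
force: [-0.5, 0.3, 0.8]
width: 0.004
```

```bash
python3 -c "
from h import *
look('w5')
S=cam('side');im=get_image('side')[:,:,::-1];x,y=proj(S,[.53,.016,.09])[0].astype(int)
cv2.imwrite('pics/s5.png',cv2.resize(im[y-60:y+40,x-70:x+70],(784,560),interpolation=2))"
```

```text
3.7 [0.4827 0.0393 0.0823] yaw -27.0 F [-0.47  0.27  0.85]
white [0.5492 0.0052] rms mm 0.1
rim [0.5269 0.0163] rms mm 0.13
to go mm [ 22.22662715 -11.17167846] -26.685287059155083
```

View pics/s5.png

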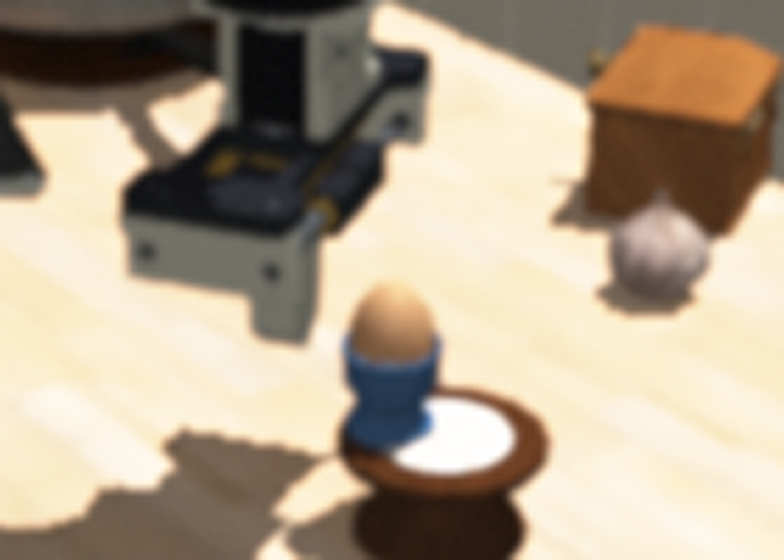

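The fingertips are clear behind the cup at rim height. Now a slow advance of 32 mm at 16 mm/s.

Emit:
drive_tool:
  increments:
    - {"grip":1,"tx":0.0036,"ty":-0.0018,"tz":0,"turn":0}
    - {"grip":1,"tx":0.0072,"ty":-0.0036,"tz":0,"turn":0}
    - {"grip":1,"tx":0.0108,"ty":-0.0054,"tz":0,"turn":0}
    - {"grip":1,"tx":0.0144,"ty":-0.0072,"tz":0,"turn":0}
    - {"grip":1,"tx":0.018,"ty":-0.009,"tz":0,"turn":0}
    - {"grip":1,"tx":0.0216,"ty":-0.0108,"tz":0,"turn":0}
    - {"grip":1,"tx":0.0252,"ty":-0.0126,"tz":0,"turn":0}
    - {"grip":1,"tx":0.0288,"ty":-0.0144,"tz":0,"turn":0}
    - {"grip":1,"tx":0.0324,"ty":-0.0162,"tz":0,"turn":0}
    - {"grip":1,"tx":0.036,"ty":-0.018,"tz":0,"turn":0}
    - {"grip":1,"tx":0.0396,"ty":-0.0198,"tz":0,"turn":0}
    - {"grip":1,"tx":0.0432,"ty":-0.0216,"tz":0,"turn":0}
    - {"grip":1,"tx":0.0468,"ty":-0.0234,"tz":0,"turn":0}
    - {"grip":1,"tx":0.0504,"ty":-0.0252,"tz":0,"turn":0}
    - {"grip":1,"tx":0.054,"ty":-0.027,"tz":0,"turn":0}
    - {"grip":1,"tx":0.0576,"ty":-0.0288,"tz":0,"turn":0}
    - {"grip":1,"tx":0.0612,"ty":-0.0306,"tz":0,"turn":0}
    - {"grip":1,"tx":0.0648,"ty":-0.0324,"tz":0,"turn":0}
    - {"grip":1,"tx":0.0684,"ty":-0.0342,"tz":0,"turn":0}
    - {"grip":1,"tx":0.072,"ty":-0.036,"tz":0,"turn":0}

```text
clock: 5.8
position: [0.5118, 0.025, 0.0826]
ee_rot: [-3.052, 0.733, -0.002]
force: [-0.7, -1.0, -1.0]
width: 0.006
```

```bash
python3 -c "
from h import *
look('w6')"
```

```text
5.8 [0.5118 0.025  0.0826] yaw -27.0 F [-0.69 -0.98 -0.97]
white [0.5489 0.0053] rms mm 0.2
rim [0.541  0.0081] rms mm 0.24
to go mm [ 7.83650435 -2.76213854] -19.4160632660866
```

View pics/w6.png

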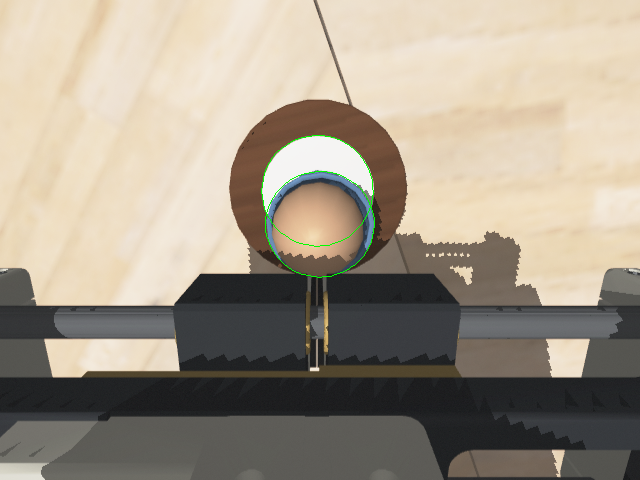

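The cup slides upright with the push, and 8 mm remain, so I'll continue.

Emit:
drive_tool:
  increments:
    - {"grip":1,"tx":0.003,"ty":-0.001,"tz":0,"turn":0}
    - {"grip":1,"tx":0.006,"ty":-0.002,"tz":0,"turn":0}
    - {"grip":1,"tx":0.009,"ty":-0.003,"tz":0,"turn":0}
    - {"grip":1,"tx":0.012,"ty":-0.0045,"tz":0,"turn":0}
    - {"grip":1,"tx":0.015,"ty":-0.0055,"tz":0,"turn":0}
    - {"grip":1,"tx":0.018,"ty":-0.0065,"tz":0,"turn":0}
    - {"grip":1,"tx":0.02,"ty":-0.007,"tz":0,"turn":0}
    - {"grip":1,"tx":0.02,"ty":-0.007,"tz":0,"turn":0}

```text
clock: 6.65
position: [0.5203, 0.022, 0.0826]
ee_rot: [-3.052, 0.733, -0.003]
force: [-0.3, 0.9, 0.2]
width: 0.006
```

```bash
python3 -c "
from h import *
look('w7')"
```

```text
6.65 [0.5203 0.022  0.0826] yaw -27.0 F [-0.28  0.91  0.21]
white [0.5488 0.0054] rms mm 0.07
rim [0.5495 0.005 ] rms mm 0.22
to go mm [-0.68279973  0.39503825] 149.9481915087636
```

The cup is centred to within about 1 mm. I'll back off level, then raise the hand.

Emit:
drive_tool:
  increments:
    - {"grip":1,"tx":-0.01,"ty":0.005,"tz":0,"turn":0}
    - {"grip":1,"tx":-0.03,"ty":0.015,"tz":0,"turn":0}
    - {"grip":1,"tx":-0.06,"ty":0.03,"tz":0,"turn":0}
    - {"grip":1,"tx":-0.1,"ty":0.05,"tz":0,"turn":0}
    - {"grip":1,"tx":-0.13,"ty":0.065,"tz":0,"turn":0}
    - {"grip":1,"tx":-0.13,"ty":0.065,"tz":0.08,"turn":0}
    - {"grip":1,"tx":-0.13,"ty":0.065,"tz":0.18,"turn":0}
    - {"grip":1,"tx":-0.13,"ty":0.065,"tz":0.28,"turn":0}
    - {"grip":1,"tx":-0.13,"ty":0.065,"tz":0.3,"turn":0}
    - {"grip":1,"tx":-0.13,"ty":0.065,"tz":0.3,"turn":0}
    - {"grip":1,"tx":-0.13,"ty":0.065,"tz":0.3,"turn":0}

```text
clock: 7.8
position: [0.4672, 0.0486, 0.2018]
ee_rot: [-3.052, 0.732, -0.001]
force: [-0.4, 0.0, -0.8]
width: 0.006
```

```bash
python3 -c "
from h import *
look('w8')
S=cam('side');im=get_image('side')[:,:,::-1];x,y=proj(S,[.549,.005,.08])[0].astype(int)
w=cv2.imread('pics/w8.png');a,b=proj(cam('wrist'),[.549,.005,.07])[0].astype(int);print(a,b)
cv2.imwrite('pics/f8.png',np.hstack([cv2.resize(im[y-50:y+50,x-50:x+50],(400,400),interpolation=2),cv2.resize(w[max(0,b-100):max(0,b-100)+200,a-100:a+100],(400,400))]))"
```

```text
7.8 [0.4672 0.0486 0.2018] yaw -27.0 F [-0.37  0.02 -0.81]
white [0.5487 0.0054] rms mm 0.24
rim [0.5491 0.0052] rms mm 0.22
to go mm [-0.35189775  0.22583487] 147.30916355730986
318 108
```

View pics/f8.png

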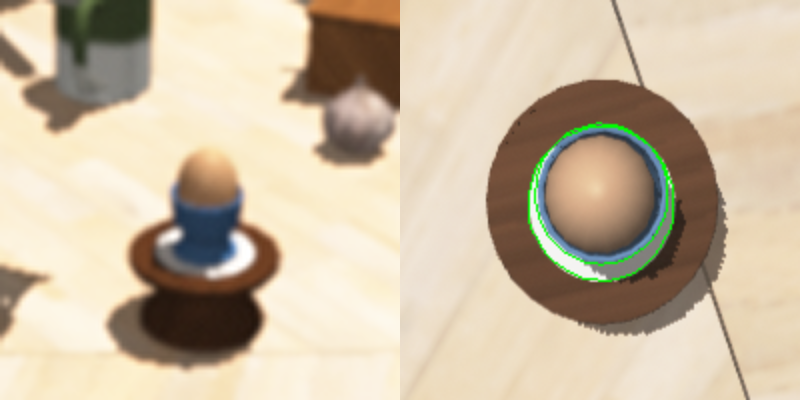

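The cup stands upright in the middle of the white disc with the egg upright in it, and the hand is clear.

```bash
python3 -c "
from cell import *
print(sign_off())"
```

```text
the job is handed in; nothing more can be done
None
```

I pushed the egg cup about 25 mm at its rim with the closed fingertips, in two slow strokes, then backed the hand off and raised it. The job was handed in at about 8 s of the 45 s allowed; the sign-off reports no verdict.

- **Cup:** the last wrist-camera fit put its axis about 0.4 mm from the stand's axis (limit 9 mm). The side view shows it upright with white visible round the foot.
- **Egg:** it sits upright in the cup in both last views.
- **Stand:** its measured position stayed within about 0.5 mm of where it was before the push.
- **Bystanders:** I did not measure them again at the end. The hand passed well above or clear of them.
- **Forces:** wrist readings stayed near 1 N, which is about the sensor's noise, so I watched the contact in the camera images instead.

Two checks gave trouble:

- **Side camera:** it disagreed with the top camera by about 12–18 mm sideways at the start, so I relied on the top and wrist views, which agreed.
- **Refused move:** one move call was refused because its rows left out some fields, and I sent it again with all of them.

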